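# Pin the telescopic tow bar to length

### The arm

A 6-joint arm with a two-finger parallel gripper is mounted at the origin on the work surface. World frame = base frame: x ahead of the robot, y to its left, z up, the work surface at z = 0. Lengths are in m, angles in rad, forces in N, time in s.
With the tool pointing down it reaches from about 0.35 to 0.975 m from the base axis. Payload 4.9 kg.
Tool frame: the origin (TCP) lies midway between the tips of the shut fingers; the grasp point (between the pads) lies 19 mm behind it (ctrl.tcp_to_grasp is the distance from the TCP to the grasp point, in m); z points along the fingers, y is the line along which they close (so a half turn about z gives the same grasp; the last joint's range is limited). The gripper opens to 85 mm and grips with 20 to 120 N. Pads are 22 mm wide; open, the fingers measure 114 mm over their backs; the gripper's body (76 mm by 85 mm) begins 54 mm behind the grasp point. The pads swing forward as they close: fully open they stand 13 mm farther back than shut.
Start: joints at [1.008, 0.053, 1.613, -0, 1.476, -0.119], TCP at [0.268, 0.564, 0.231] pointing down, gripper open.
Joint ranges: [-3.01, 3.01], [-1.01, 2.22], [0.06, 2.58], [-1.02, 4.17], [0.09, 2.62], [-3.14, 3.14]. Speed limits (rad/s): [2.57, 2.57, 3.14, 3.14, 3.14, 3.14].

### API

Orientations are given as a rotation vector (axis times angle).
In Python, from station import ctrl, eyes, workorder, readout gives the robot as it stands (ctrl), with the cameras (eyes), the job (workorder) and the readings (readout).
- The arm moves only by the shell command python3 jog.py 'ROWS' [FORCE]. ROWS is rows parted by semicolons, their numbers by spaces, 1 to 20 of them, each of 7 numbers: the finger opening in m, then dx, dy, dz in m, then a rotation vector rx, ry, rz in rad; each row is the pose to reach, as a shift and turn from the pose commanded when the command began, along the tool's axes at that moment; what a row does not reach only later rows make up. A row lasts 1/12 s, in which the tool goes at most 0.0417 m and 0.125 rad, less where a joint would pass 70% of its speed; a pose out of reach is approached as far as the arm can. The fingers move at their own pace and stop on an object; FORCE is the grip in N (left out, the last holds). Time passes only in rows, so rows that do not move let the fingers close. It prints the time, the measured TCP pose, the force, the opening and the grip force at its end.
- readout.get_obs(): the state, without advancing time (a new reading comes with each control period).
- eyes.get_image(name): name is "scene" or "top" or "wrist"; returns the picture (480x640x3 uint8, red, green, blue); there is no depth.
- eyes.camera_params(name): a dict with "fx", "fy", "cx", "cy" (pixels), "k1" (the pictures are not rectified: a ray, as slopes to the right and down, at radius r is drawn at 1 + k1 r^2 times it, then the intrinsics apply), "T" (4x4, takes a point from camera to world coordinates); the wrist camera has in their place "tool_from_camera" (4x4, takes a point from camera to tool coordinates, whose origin is the TCP and whose axes are the flange's). Camera axes: x right, y down, z forward; pixel columns grow to the right and rows downward; lengths in m; the calibration is good to about 2 mm. A picture is of the moment at which its call begins: read the wrist's pose just before it. camera_params takes no time and is no camera call.
- workorder.finish_job(): hands the job in; it is judged then, once.
The state is a dict: "t": time; "q": joint angles; "dq": joint speeds; "effort": joint torques, N m; "tool_pos": TCP position; "tool_rot": TCP orientation; "contact_force": force on the tool from outside, world axes, zero at the start; "wrist_torque": the same for the moment, N m; "opening": finger opening in m; "grip_force": force on a finger pad.
Only numpy, scipy, OpenCV 4.12 (cv2) and the standard library are available. Lean on these libraries where they do the work, as an engineer would, in place of code of your own. Each camera call takes 0.05 s, during which the arm holds its last target. There are 200 camera calls.

### The job

Lock the tow bar to length: take the red-handled pin from its wooden holder and push it through the hole in the sliding yellow bar and on through the hole in the grey channel beneath, until its collar sits down on the bar, then let go. The yellow bar has slid out too far, so its hole is not over the channel's hole: with the pin's nose in the bar's hole the bar can be drawn back until the pin drops through. Feel your way gently and never force the pin against the tow bar, and leave the black-handled pin and everything else on the bench where it is.

Things in the scene. Friction and masses are not known exactly. Their poses are not given: they have to be found in the camera images.
- towbar: Tow bar fixed to the bench: grey channel, yellow flat bar sliding in it. Origin at bench height, exactly below the channel's hole; z up along that hole's axis; x runs along the bar and points OUTWARD to its tow eye. Grey channel floor: x -130 to +70 mm, 72 mm wide, top at z = 46, underside at 30 mm; two side guides rise to z = 62 mm, inner faces at y = +-23 mm.
- channel_hole (a point): Fixed point: mouth of the channel's 16 mm round hole, in the channel floor's top, 46 mm above the tow bar's origin; hidden under the yellow bar at the start. Channel and bar sit on rubber blocks and sink straight down about 1 mm per 6 N pressed on them, up to 8 mm, and come back up when let go.
- home (a point): Fixed point 58 mm above the tow bar's origin, on the channel hole's axis, level with the yellow bar's top. The bar is 44 mm wide, 12 mm thick and has its own 16 mm hole on the line y = 0, at the start 6 to 36 mm OUTWARD (+x) of here: not measured, find it by feel or by eye. The bar slides only along x, stiffly (about 3 N friction; it stays where left), its hole from x = -10 to +42 mm.
- catch (a point): Fixed point below the channel, 24 mm above the tow bar's origin, on the channel hole's axis: two sprung balls here squeeze the pin as it passes. They need some 5 to 15 N of push from the time the nose is about 30 mm above the bench, then hold the pin without pushing it back.
- red_pin: The pin to use. Red round handle 22 mm across (z = 5 to 45 mm), steel collar 30 mm across (z = 0 to 5), steel shank 14 mm across reaching down to z = -42 mm, its last 4 mm tapering to 11 mm across. Origin at the centre of the collar's underside, z up along the pin. About 90 to 150 g. Starts upright in holder_a, collar on top of it, 50 mm above the bench. Fully home, its origin is at home.
- pin_tip (a point): Centre of the red pin's nose end, 42 mm below its origin.
- holder_a: Wooden block 70 x 70 x 50 mm high fixed to the bench, with an 18 mm vertical through hole in its middle that holds the red pin. Origin at the centre of its underside.
- holder_b: Same kind of wooden block, with a 24 mm hole, holding the black pin.
- black_pin: A thicker pin that does not fit (20 mm shank, black handle 22 mm across), otherwise like the red one, standing in holder_b. Leave it alone.
- squeeze_bottle: Bystander: white squeeze bottle, 60 mm wide, 150 mm tall, standing; origin at the centre of its underside. Leave it alone.
- tin: Bystander: blue tin, 70 mm wide, 90 mm tall, standing; origin at the centre of its underside. Leave it alone.
- wrench: Bystander: steel wrench lying flat. Leave it alone.
- screwdriver: Bystander: screwdriver lying flat. Leave it alone.
- parts_tray: Bystander: low blue plastic parts tray, 120 x 160 x 35 mm. Leave it alone.
- collar_ring: Bystander: brass ring, 48 mm outside, 14 mm high, lying flat. Leave it alone.

How it is judged:
By the outcome, as a careful person would: the job done as asked, in the order asked, and still so for the second after the job is handed in, with the robot touching nothing.
It also fails if it takes over 64 s, if anything falls off the work surface, if the arm or the gripper's body presses on something with over 40 N, if the wrist force passes 120 N, or if a joint passes its speed limit or range.

## Working session

There is one attempt and no reset: what is moved stays moved. The work goes in short steps, Python scripts to look and compute and a shell command to move; the robot and the scene stay as the last step left them, time stands still between calls to the robot, and variables do not carry over. Pictures are saved under pics/ and viewed, at most 10 in all, crops included, and the job is handed in when it is done.

```bash
ls; mkdir -p pics
cat > h.py <<'E'
import numpy as np, cv2
from scipy.spatial.transform import Rotation as R
from station import ctrl, eyes, workorder, readout
def params(n):
    p=eyes.camera_params(n)
    if n=="wrist":
        o=readout.get_obs(); T=np.eye(4); T[:3,:3]=R.from_rotvec(o["tool_rot"]).as_matrix(); T[:3,3]=o["tool_pos"]
        p["T"]=T@np.array(p["tool_from_camera"])
    return p
def ray(p,u,v):
    d=np.array([(u-p["cx"])/p["fx"],(v-p["cy"])/p["fy"]]); s=d.copy()
    for _ in range(20): s=d/(1+p["k1"]*(s@s))
    T=np.array(p["T"]); return T[:3,3],T[:3,:3]@np.r_[s,1]
def at(p,u,v,z):
    o,d=ray(p,u,v); return o+d*(z-o[2])/d[2]
def proj(p,X):
    T=np.array(p["T"]); c=T[:3,:3].T@(np.array(X)-T[:3,3]); s=c[:2]/c[2]; s=s*(1+p["k1"]*(s@s))
    return np.array([s[0]*p["fx"]+p["cx"],s[1]*p["fy"]+p["cy"]])
def snap(n,f):
    p=params(n); im=eyes.get_image(n); cv2.imwrite("pics/"+f,im[:,:,::-1]); return p,im
E
python3 - <<'E'
from h import *
for n in("top","scene"):
    p,_=snap(n,n+"0.png"); print(n,np.round(p["T"],3).tolist(),p["fx"],p["k1"])
o=readout.get_obs(); print(o, ctrl.tcp_to_grasp)
E
```

```text
jog.py
pics
station.py
top [[-0.086, -0.969, 0.233, 0.28], [-0.996, 0.085, -0.015, 0.017], [-0.005, -0.233, -0.972, 1.285], [0.0, 0.0, 0.0, 1.0]] 592.8227417718973 0.04839086140296454
scene [[0.751, 0.538, -0.384, 1.058], [0.661, -0.617, 0.428, -0.539], [-0.007, -0.575, -0.818, 1.141], [0.0, 0.0, 0.0, 1.0]] 621.8984816886493 -0.14423748488220947
{'t': 0.1, 'q': array([ 1.00802507e+00,  5.32728089e-02,  1.61415687e+00,  8.65792839e-06,
        1.47601173e+00, -1.19031652e-01]), 'dq': array([-2.01545065e-04, -2.70953526e-03, -2.58555439e-03,  3.74073344e-05,
       -8.41789973e-04,  2.20291632e-03]), 'effort': array([ 1.82335002e-04, -3.94903600e+01, -3.71360958e+01, -1.31893926e-04,
        3.96263422e-03,  2.08661027e-05]), 'tool_pos': array([0.26803593, 0.56398065, 0.23019704]), 'tool_rot': array([-6.91183155e-01, -3.06397266e+00,  2.73183306e-03]), 'contact_force': array([ 0.27161605, -0.30088893,  0.04716402]), 'wrist_torque': array([ 0.03922883, -0.10078353, -0.00718351]), 'grip_force': 0.0, 'opening': 0.08553064270535282} 0.0187
```

View pics/top0.png

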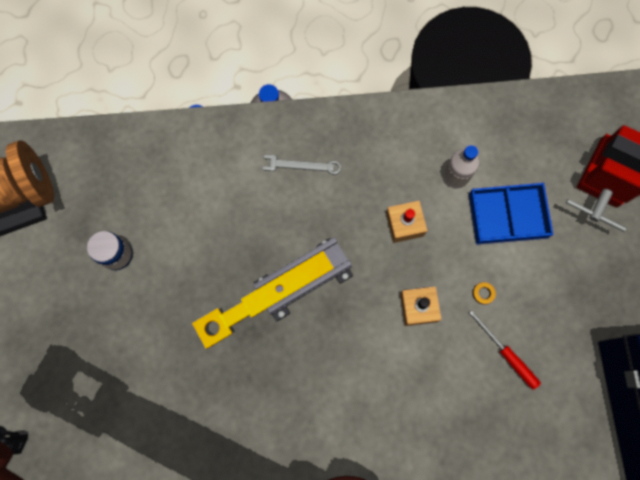

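View pics/scene0.png

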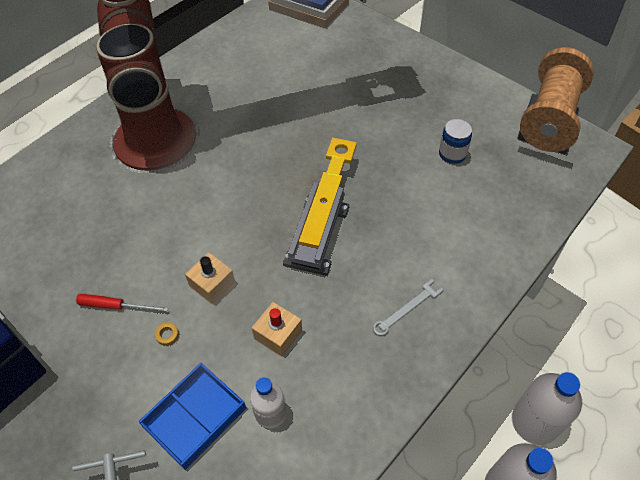

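The top view shows the red handle at about (409,214), the bar's hole at (280,288), the tow eye at (212,328) and the channel's inner end at (340,258). In the scene view the red handle is at (275,315) and the bar's hole at (323,200). I'll zoom in on the tow bar and the red pin.

Run:
```python
from h import *
im=cv2.imread("pics/top0.png")[190:350,235:445]
cv2.imwrite("pics/top0c.png",cv2.resize(im,None,fx=3.75,fy=3.75,interpolation=cv2.INTER_CUBIC))
im=cv2.imread("pics/scene0.png")[130:360,240:360]
cv2.imwrite("pics/scene0c.png",cv2.resize(im,None,fx=2.6,fy=2.6,interpolation=cv2.INTER_CUBIC))
p=params("top");s=params("scene")
print("pin top",at(p,409,214,.095),at(s,275,310,.095)); print("hole",at(p,280,288,.058),at(s,323,200,.058)); print("eye",at(p,212,328,.058),at(s,341,150,.058))
```

```text
pin top [ 0.61727073 -0.18617072  0.095     ] [ 0.61494627 -0.18323302  0.095     ]
hole [0.49121223 0.09552377 0.058     ] [0.48902496 0.09778118 0.058     ]
eye [0.42055412 0.24054126 0.058     ] [0.42190159 0.23844452 0.058     ]
```

View pics/top0c.png

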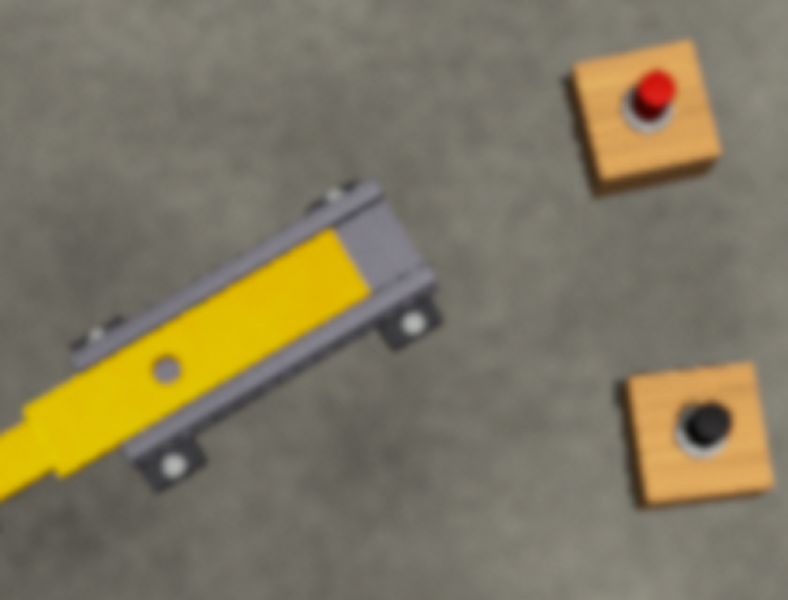

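Run:
```python
from h import *
p=params("top");s=params("scene")
f=lambda x,y,z:at(p,235+x/3.75,190+y/3.75,z)
A,B,C,D=[f(*c,.062) for c in((378,185),(436,272),(73,354),(128,456))]
print(A,B,C,D,"len",np.linalg.norm(A-C),np.linalg.norm(B-D),"w",np.linalg.norm(A-B),np.linalg.norm(C-D))
b=(A+B)/2;fr=(C+D)/2;x=(fr-b);x/=np.linalg.norm(x);print("x axis",x,np.degrees(np.arctan2(x[1],x[0])))
h=f(166,369,.058); home=(b+130*.001*x+fr-.07*x)/2
print("hole",h,"home",home,"off",(h-home)@x*1e3,(h-home)@[-x[1],x[0],0]*1e3)
e=at(p,212,328,.058); d=e-h; print("eye-hole dir",np.degrees(np.arctan2(d[1],d[0])))
print("pin",f(656,90,.095), "collar",f(648,106,.055))
H=[f(*c,.05) for c in((574,64),(692,41),(720,155),(601,182))]; print("holder c",np.mean(H,0),[np.linalg.norm(H[i]-H[i-1]) for i in range(4)],[np.degrees(np.arctan2(*(H[1]-H[0])[1::-1]))])
o=readout.get_obs();print(R.from_rotvec(o["tool_rot"]).as_matrix().round(3))
print(np.round(params("wrist")["tool_from_camera"],3))
```

```text
[ 0.58458834 -0.03027329  0.062     ] [ 0.53153521 -0.05812625  0.062     ] [0.50279136 0.14786973 0.062     ] [0.44332653 0.12102366 0.062     ] len 0.196024701740103 0.19968841244970637 w 0.059920131666280435 0.06524398087081398
x axis [-0.42965786  0.90299176  0.        ] 115.44584930550751
hole [0.49050259 0.09711088 0.058     ] home [0.50267062 0.07221322 0.062     ] off 27.71047426496722 0.2901538591123486
eye-hole dir 115.99767905492749
pin [ 0.61709845 -0.18810607  0.095     ] collar [ 0.61933037 -0.18929266  0.055     ]
holder c [ 0.61831759 -0.18908642  0.05      ] [np.float64(0.07188956460958593), np.float64(0.07008478165483442), np.float64(0.06979755929391372), np.float64(0.07033654247732223)] [np.float64(-83.61898688996249)]
[[-0.903  0.429 -0.001]
 [ 0.429  0.903 -0.002]
 [ 0.    -0.002 -1.   ]]
[[-0.    -0.962 -0.273  0.068]
 [ 1.    -0.001  0.     0.   ]
 [-0.001 -0.273  0.962 -0.142]
 [ 0.     0.     0.     1.   ]]
```

```bash
G="0.085 -0.639 -0.529 0.081 0 0 -0.89"; python3 jog.py '0.085 -0.639 -0.529 0.0 0 0 -0.89;0.085 -0.639 -0.529 0.0 0 0 -0.89;0.085 -0.639 -0.529 0.0 0 0 -0.89;0.085 -0.639 -0.529 0.0 0 0 -0.89;0.085 -0.639 -0.529 0.0 0 0 -0.89;0.085 -0.639 -0.529 0.0 0 0 -0.89;0.085 -0.639 -0.529 0.0 0 0 -0.89;0.085 -0.639 -0.529 0.0 0 0 -0.89;0.085 -0.639 -0.529 0.0 0 0 -0.89;0.085 -0.639 -0.529 0.0 0 0 -0.89;0.085 -0.639 -0.529 0.0 0 0 -0.89;0.085 -0.639 -0.529 0.0 0 0 -0.89;0.085 -0.639 -0.529 0.0 0 0 -0.89;0.085 -0.639 -0.529 0.0 0 0 -0.89;0.085 -0.639 -0.529 0.0 0 0 -0.89;0.085 -0.639 -0.529 0.0 0 0 -0.89;0.085 -0.639 -0.529 0.081 0 0 -0.89;0.085 -0.639 -0.529 0.081 0 0 -0.89;0.085 -0.639 -0.529 0.081 0 0 -0.89;0.085 -0.639 -0.529 0.081 0 0 -0.89'; python3 jog.py '0.085 0 0 0 0 0 0;0.085 0 0 0 0 0 0;0.085 0 0 0 0 0 0'
python3 - <<'E'
from h import *
p,im=snap("wrist","w1.png"); o=readout.get_obs(); print(o["tool_pos"],R.from_rotvec(o["tool_rot"]).as_matrix().round(3).tolist(),o["contact_force"])
m=cv2.inRange(cv2.cvtColor(im,cv2.COLOR_RGB2HSV),(0,150,60),(8,255,255))|cv2.inRange(cv2.cvtColor(im,cv2.COLOR_RGB2HSV),(172,150,60),(180,255,255))
n,l,st,c=cv2.connectedComponentsWithStats(m); print([(st[i].tolist(),c[i].round(1).tolist()) for i in range(1,n) if st[i,4]>150])
print(proj(p,[.618,-.188,.095]),proj(p,[.618,-.188,.055]))
E
```

```text
t: 1.77
tool_pos: [0.6059, -0.1625, 0.1623]
tool_rot: [0.694, -3.064, -0.001]
contact_force: [-0.6, 0.3, 0.0]
opening: 0.0853
grip_force: 0.0
t: 2.02
tool_pos: [0.6054, -0.1605, 0.163]
tool_rot: [0.694, -3.063, -0.002]
contact_force: [0.3, 0.1, 0.6]
opening: 0.085
grip_force: 0.0
[ 0.60572977 -0.15999297  0.16397759] [[-0.902, -0.432, 0.0], [-0.432, 0.902, 0.0], [-0.0, -0.0, -1.0]] [ 0.90682625 -0.34089784  0.56008514]
[([241, 229, 43, 52, 1658], [262.5, 254.9])]
[260.49975649 260.55170801] [268.55671744 241.0882259 ]
```

View pics/w1.png

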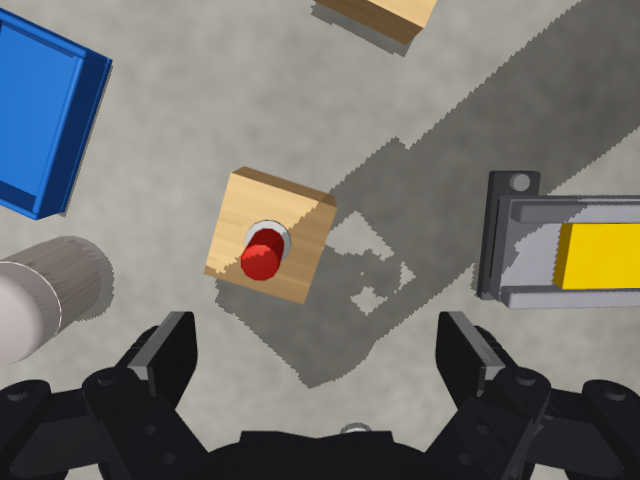

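The red handle's top is at about (261,262), where I predicted (260.5,260.6), so the pin position is confirmed. Next I'll move over it, go down and grip.

```bash
python3 jog.py '0.085 0.001 -0.0306 0 0 0 0;0.085 0.001 -0.0306 0 0 0 0;0.085 0.001 -0.0306 0.03 0 0 0;0.085 0.001 -0.0306 0.06 0 0 0;0.085 0.001 -0.0306 0.085 0 0 0;0.085 0.001 -0.0306 0.103 0 0 0;0.085 0.001 -0.0306 0.103 0 0 0;0.085 0.001 -0.0306 0.103 0 0 0'; python3 jog.py '0.04 0 0 0 0 0 0;0.03 0 0 0 0 0 0;0.015 0 0 0 0 0 0;0.01 0 0 0 0 0 0;0.01 0 0 0 0 0 0;0.01 0 0 0 0 0 0;0.01 0 0 0 0 0 0;0.01 0 0 0 0 0 0;0.01 0 0 0 0 0 0;0.01 0 0 0 0 0 0' 70
```

```text
t: 2.73
tool_pos: [0.6177, -0.1874, 0.0607]
tool_rot: [0.697, -3.063, -0.001]
contact_force: [-0.4, 0.1, 0.2]
opening: 0.0852
grip_force: 0.0
t: 3.57
tool_pos: [0.6187, -0.1889, 0.0617]
tool_rot: [-0.695, 3.063, -0.001]
contact_force: [-0.7, 0.8, 5.5]
opening: 0.0205
grip_force: 68.4
```

```bash
python3 jog.py '0.01 0 0 -0.02 0 0 0;0.01 0 0 -0.04 0 0 0;0.01 0 0 -0.06 0 0 0;0.01 0 0 -0.08 0 0 0;0.01 0 0 -0.1 0 0 0;0.01 0 0 -0.1 0 0 0;0.01 0 0 -0.1 0 0 0'; python3 jog.py '0.01 -0.001 0.035 0 0 0 0;0.01 -0.002 0.07 0 0 0 0;0.01 -0.003 0.105 0 0 0 0;0.01 -0.004 0.14 0 0 0 0;0.01 -0.005 0.175 0 0 0 0;0.01 -0.006 0.21 0 0 0 0;0.01 -0.006 0.245 0 0 0 0;0.01 -0.007 0.28 0 0 0 0;0.01 -0.008 0.3 0 0 0 0;0.01 -0.008 0.313 0 0 0 0;0.01 -0.008 0.313 0 0 0 0;0.01 -0.008 0.313 0.025 0 0 0;0.01 -0.008 0.313 0.025 0 0 0;0.01 -0.008 0.313 0.025 0 0 0'
python3 - <<'E'
from h import *
p,im=snap("wrist","w2.png"); o=readout.get_obs(); print(o["tool_pos"],R.from_rotvec(o["tool_rot"]).as_matrix().round(3).tolist(),o["contact_force"],o["grip_force"],o["opening"])
t=o["tool_pos"]; print("tip proj",proj(p,t-[0,0,.0537]),"collar",proj(p,t-[0,0,.0117]),"hole",proj(p,[.4905,.097,.058]))
E
```

```text
t: 4.15
tool_pos: [0.6184, -0.1889, 0.1609]
tool_rot: [-0.695, 3.063, -0.002]
contact_force: [-0.3, 0.2, -2.6]
opening: 0.0204
grip_force: 69.5
t: 5.32
tool_pos: [0.4888, 0.0962, 0.1332]
tool_rot: [0.692, -3.059, -0.001]
contact_force: [0.3, 0.0, -0.2]
opening: 0.0203
grip_force: 69.5
[0.4897796  0.09630139 0.13460723] [[-0.903, -0.431, -0.003], [-0.431, 0.903, -0.0], [0.002, 0.001, -1.0]] [ 0.61024008 -0.0826952  -0.52858805] 69.52497482299805 0.02000625861093951
tip proj [315.9412981 273.4356228] collar [316.26553359 308.09335729] hole [316.38816785 261.32240843]
```

View pics/w2.png

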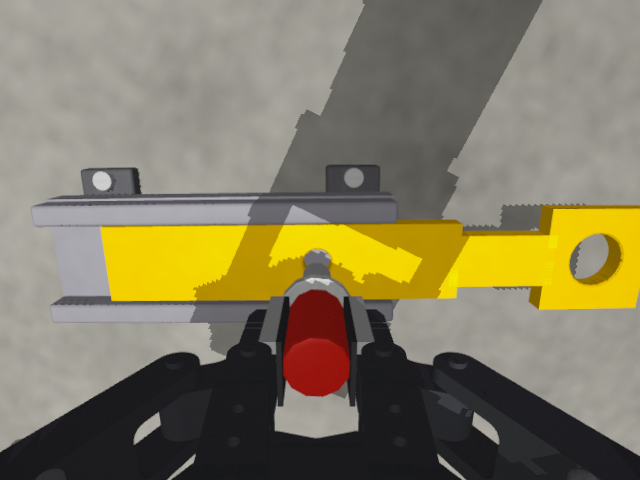

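The grip is good. The bar's hole shows at about (317,258), just beyond the pin's nose. I'll zoom in to refine it.

Run:
```python
from h import *
im=cv2.imread("pics/w2.png")[205:315,255:375]
cv2.imwrite("pics/w2c.png",cv2.resize(im,None,fx=5,fy=5,interpolation=cv2.INTER_CUBIC))
p=params("wrist")
for c in (230,270,360,400):
    col=cv2.imread("pics/w2.png")[:,c].astype(int); y=np.where((col[:,2]-col[:,0]>60)&(col[:,1]-col[:,0]>50))[0]; print(c,y.min(),y.max(),at(p,c,y.min(),.058)[:2],at(p,c,y.max()+.5,.058)[:2])
```

```text
230 225 300 [0.49362946 0.04552212] [0.53512331 0.06241844]
270 225 297 [0.48420811 0.06536275] [0.52341377 0.08257624]
360 224 295 [0.4625282  0.10961891] [0.50003231 0.12887017]
400 220 298 [0.45109886 0.12838143] [0.49178957 0.15067249]
```

View pics/w2c.png

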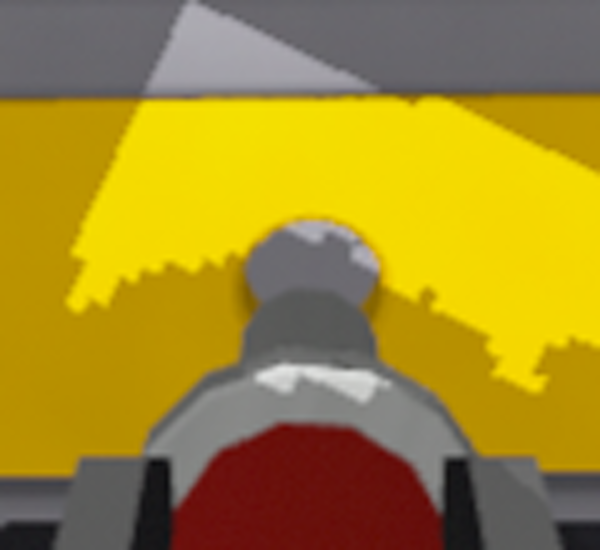

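```bash
python3 jog.py '0.01 -0.0009 0.0004 0.005 0 0 0;0.01 -0.0009 0.0004 0.01 0 0 0;0.01 -0.0009 0.0004 0.015 0 0 0;0.01 -0.0009 0.0004 0.02 0 0 0;0.01 -0.0009 0.0004 0.022 0 0 0;0.01 -0.0009 0.0004 0.024 0 0 0;0.01 -0.0009 0.0004 0.025 0 0 0;0.01 -0.0009 0.0004 0.025 0 0 0'; python3 jog.py '0.01 0 0 0.001 0 0 0;0.01 0 0 0.002 0 0 0;0.01 0 0 0.003 0 0 0;0.01 0 0 0.003 0 0 0'
```

```text
t: 6.03
tool_pos: [0.4907, 0.0979, 0.1103]
tool_rot: [0.695, -3.063, -0.0]
contact_force: [-0.3, -0.7, -1.1]
opening: 0.0203
grip_force: 69.5
t: 6.37
tool_pos: [0.4908, 0.0979, 0.1074]
tool_rot: [0.695, -3.064, -0.0]
contact_force: [0.5, 0.6, -2.0]
opening: 0.0203
grip_force: 69.5
```

```bash
python3 jog.py '0.01 0 0 0.001 0 0 0;0.01 0 0 0.002 0 0 0;0.01 0 0 0.003 0 0 0;0.01 0 0 0.003 0 0 0;0.01 0 0 0.003 0 0 0';  python3 jog.py '0.01 0 0 0.001 0 0 0;0.01 0 0 0.002 0 0 0;0.01 0 0 0.002 0 0 0'
```

```text
t: 6.78
tool_pos: [0.4908, 0.0979, 0.1045]
tool_rot: [0.695, -3.064, -0.0]
contact_force: [0.1, 0.0, -2.3]
opening: 0.0204
grip_force: 69.5
t: 7.03
tool_pos: [0.4907, 0.0979, 0.1023]
tool_rot: [0.695, -3.063, -0.0]
contact_force: [0.7, -0.0, -1.4]
opening: 0.0204
grip_force: 69.5
```

```bash
python3 jog.py '0.01 0 -0.001 0 0 0 0;0.01 0 -0.002 0 0 0 0;0.01 0 -0.003 0 0 0 0;0.01 0 -0.004 0 0 0 0;0.01 0 -0.005 0 0 0 0';  python3 jog.py '0.01 0 -0.002 0 0 0 0;0.01 0 -0.004 0 0 0 0;0.01 0 -0.006 0 0 0 0;0.01 0 -0.008 0 0 0 0;0.01 0 -0.01 0 0 0 0;0.01 0 -0.012 0 0 0 0;0.01 0 -0.014 0 0 0 0;0.01 0 -0.016 0 0 0 0;0.01 0 -0.018 0 0 0 0'
```

```text
t: 7.45
tool_pos: [0.4927, 0.0936, 0.1024]
tool_rot: [0.695, -3.063, -0.001]
contact_force: [-1.8, 1.5, -2.0]
opening: 0.0202
grip_force: 69.6
t: 8.2
tool_pos: [0.5008, 0.0769, 0.1025]
tool_rot: [0.695, -3.064, -0.0]
contact_force: [-1.8, 2.8, -2.8]
opening: 0.0204
grip_force: 69.6
```

```bash
python3 jog.py '0.01 0 -0.001 0 0 0 0;0.01 0 -0.002 0 0 0 0;0.01 0 -0.002 0.001 0 0 0;0.01 0 -0.002 0.002 0 0 0;0.01 0 -0.002 0.0025 0 0 0;0.01 0 -0.002 0.0025 0 0 0';  python3 jog.py '0.01 0 0 0.0005 0 0 0;0.01 0 0 0.001 0 0 0;0.01 0 0 0.001 0 0 0'
```

```text
t: 8.7
tool_pos: [0.5018, 0.0751, 0.1001]
tool_rot: [-0.695, 3.063, -0.001]
contact_force: [-0.9, 1.1, -0.6]
opening: 0.0207
grip_force: 69.6
t: 8.95
tool_pos: [0.5018, 0.0752, 0.099]
tool_rot: [-0.695, 3.063, -0.001]
contact_force: [-1.7, 1.0, -1.0]
opening: 0.0204
grip_force: 69.6
```

```bash
python3 jog.py '0.01 0 0 0.0005 0 0 0;0.01 0 0 0.001 0 0 0;0.01 0 0 0.001 0 0 0;0.01 0 0 0.001 0 0 0'
```

```text
t: 9.28
tool_pos: [0.5017, 0.0752, 0.098]
tool_rot: [-0.695, 3.063, -0.0]
contact_force: [-0.3, -0.2, -1.7]
opening: 0.0202
grip_force: 69.6
```

```bash
python3 jog.py '0.01 0 0 0.0005 0 0 0;0.01 0 0 0.001 0 0 0;0.01 0 0 0.001 0 0 0;0.01 0 0 0.001 0 0 0'
```

```text
t: 9.62
tool_pos: [0.5017, 0.0753, 0.097]
tool_rot: [-0.695, 3.064, -0.0]
contact_force: [-0.6, -0.0, -1.4]
opening: 0.0204
grip_force: 69.6
```

```bash
python3 jog.py '0.01 0 0 0.0005 0 0 0;0.01 0 0 0.001 0 0 0;0.01 0 0 0.001 0 0 0';python3 jog.py '0.01 0 0 0.0005 0 0 0;0.01 0 0 0.001 0 0 0;0.01 0 0 0.001 0 0 0'
```

```text
t: 9.87
tool_pos: [0.5017, 0.0753, 0.0962]
tool_rot: [-0.695, 3.064, -0.0]
contact_force: [-1.0, 0.1, 0.3]
opening: 0.0206
grip_force: 69.7
t: 10.12
tool_pos: [0.5018, 0.0752, 0.0954]
tool_rot: [-0.695, 3.064, -0.001]
contact_force: [-0.6, -1.1, 1.5]
opening: 0.0202
grip_force: 69.9
```

```bash
python3 jog.py '0.01 0 -0.0005 0 0 0 0;0.01 0 -0.001 0 0 0 0;0.01 0 -0.001 0 0 0 0';python3 jog.py '0.01 0 -0.0005 0 0 0 0;0.01 0 -0.001 0 0 0 0;0.01 0 -0.001 0 0 0 0'
```

```text
t: 10.37
tool_pos: [0.5018, 0.0747, 0.0949]
tool_rot: [0.695, -3.063, -0.001]
contact_force: [-1.9, 2.0, 0.0]
opening: 0.0203
grip_force: 69.9
t: 10.62
tool_pos: [0.5022, 0.0737, 0.0948]
tool_rot: [0.695, -3.063, -0.001]
contact_force: [-2.9, 1.4, 1.5]
opening: 0.0205
grip_force: 69.9
```

```bash
python3 jog.py '0.01 0 -0.0005 0 0 0 0;0.01 0 -0.001 0 0 0 0;0.01 0 -0.001 0 0 0 0';python3 jog.py '0.01 0 0 0.0005 0 0 0;0.01 0 0 0.001 0 0 0;0.01 0 0 0.001 0 0 0'
```

```text
t: 10.87
tool_pos: [0.5027, 0.0727, 0.0948]
tool_rot: [0.695, -3.063, -0.001]
contact_force: [-2.4, 2.9, 0.7]
opening: 0.0202
grip_force: 69.8
t: 11.12
tool_pos: [0.5028, 0.0727, 0.094]
tool_rot: [0.695, -3.063, -0.0]
contact_force: [-3.0, 2.5, 1.3]
opening: 0.0206
grip_force: 69.9
```

```bash
python3 jog.py '0.01 0 0 0.0005 0 0 0;0.01 0 0 0.001 0 0 0;0.01 0 0 0.001 0 0 0';python3 jog.py '0.01 0 -0.0005 0 0 0 0;0.01 0 -0.001 0 0 0 0;0.01 0 -0.001 0 0 0 0'
```

```text
t: 11.37
tool_pos: [0.5028, 0.0727, 0.093]
tool_rot: [0.695, -3.063, -0.0]
contact_force: [-3.9, 2.3, 1.8]
opening: 0.0205
grip_force: 69.9
t: 11.62
tool_pos: [0.5029, 0.0724, 0.0929]
tool_rot: [0.695, -3.063, -0.003]
contact_force: [-4.1, 5.4, 2.1]
opening: 0.0202
grip_force: 70.0
```

```bash
python3 jog.py '0.01 0 0.0005 0 0 0 0;0.01 0 0.0011 0 0 0 0;0.01 0 0.0011 0 0 0 0';python3 jog.py '0.01 0 0 0.001 0 0 0;0.01 0 0 0.002 0 0 0;0.01 0 0 0.002 0 0 0'
```

```text
t: 11.87
tool_pos: [0.5028, 0.0726, 0.093]
tool_rot: [0.695, -3.064, 0.001]
contact_force: [-2.3, 1.5, 0.8]
opening: 0.0201
grip_force: 69.9
t: 12.12
tool_pos: [0.5029, 0.0727, 0.0908]
tool_rot: [0.695, -3.064, 0.0]
contact_force: [-2.5, 2.9, -0.3]
opening: 0.0205
grip_force: 69.9
```

```bash
python3 jog.py '0.01 0 0.0005 0.001 0 0 0;0.01 0 0.0005 0.002 0 0 0;0.01 0 0.0005 0.003 0 0 0;0.01 0 0.0005 0.003 0 0 0';python3 jog.py '0.01 0 0 0.001 0 0 0;0.01 0 0 0.002 0 0 0;0.01 0 0 0.003 0 0 0;0.01 0 0 0.003 0 0 0'
```

```text
t: 12.45
tool_pos: [0.5028, 0.073, 0.0878]
tool_rot: [-0.695, 3.063, -0.001]
contact_force: [-1.8, 1.7, -0.9]
opening: 0.0202
grip_force: 69.8
t: 12.78
tool_pos: [0.5027, 0.0731, 0.0848]
tool_rot: [-0.695, 3.064, -0.0]
contact_force: [-2.2, 1.4, -1.2]
opening: 0.0202
grip_force: 69.7
```

```bash
python3 jog.py '0.01 0 0.0003 0.001 0 0 0;0.01 0 0.0003 0.002 0 0 0;0.01 0 0.0003 0.003 0 0 0;0.01 0 0.0003 0.003 0 0 0';python3 jog.py '0.01 0 0 0.001 0 0 0;0.01 0 0 0.002 0 0 0;0.01 0 0 0.003 0 0 0;0.01 0 0 0.003 0 0 0'
```

```text
t: 13.12
tool_pos: [0.5027, 0.0733, 0.0818]
tool_rot: [-0.695, 3.063, -0.001]
contact_force: [-0.5, 1.3, -1.7]
opening: 0.0205
grip_force: 69.6
t: 13.45
tool_pos: [0.5025, 0.0733, 0.0788]
tool_rot: [0.695, -3.064, 0.0]
contact_force: [-0.2, -0.1, -0.7]
opening: 0.0204
grip_force: 69.6
```

```bash
python3 jog.py '0.01 0 0 0.001 0 0 0;0.01 0 0 0.002 0 0 0;0.01 0 0 0.003 0 0 0;0.01 0 0 0.003 0 0 0'
```

```text
t: 13.78
tool_pos: [0.5024, 0.0732, 0.076]
tool_rot: [0.695, -3.063, 0.001]
contact_force: [-1.7, -0.3, 0.9]
opening: 0.0203
grip_force: 69.8
```

```bash
python3 jog.py '0.01 0 0 0.001 0 0 0;0.01 0 0 0.002 0 0 0;0.01 0 0 0.002 0 0 0'; python3 jog.py '0.01 0 0 0.001 0 0 0;0.01 0 0 0.002 0 0 0;0.01 0 0 0.002 0 0 0'
```

```text
t: 14.03
tool_pos: [0.5026, 0.0732, 0.074]
tool_rot: [0.695, -3.064, 0.001]
contact_force: [-1.5, -1.4, 1.5]
opening: 0.0203
grip_force: 69.9
t: 14.28
tool_pos: [0.5026, 0.0734, 0.0719]
tool_rot: [-0.695, 3.063, -0.0]
contact_force: [-0.1, -1.4, 1.7]
opening: 0.02
grip_force: 69.9
```

```bash
python3 jog.py '0.01 0 0 0.001 0 0 0;0.01 0 0 0.002 0 0 0;0.01 0 0 0.002 0 0 0'; python3 jog.py '0.01 0 0 0.001 0 0 0;0.01 0 0 0.001 0 0 0'
python3 - <<'E'
from h import *
p,im=snap("scene","s3.png"); 
cv2.imwrite("pics/s3c.png",cv2.resize(im[130:290,260:380,::-1],None,fx=3.7,fy=3.7,interpolation=cv2.INTER_CUBIC))
E
```

```text
t: 14.53
tool_pos: [0.5025, 0.0735, 0.0699]
tool_rot: [-0.695, 3.064, 0.0]
contact_force: [-1.0, -1.4, 1.0]
opening: 0.0204
grip_force: 69.9
t: 14.7
tool_pos: [0.5026, 0.0735, 0.0691]
tool_rot: [-0.695, 3.064, 0.0]
contact_force: [-0.8, -1.7, 2.3]
opening: 0.0201
grip_force: 70.0
```

View pics/s3c.png

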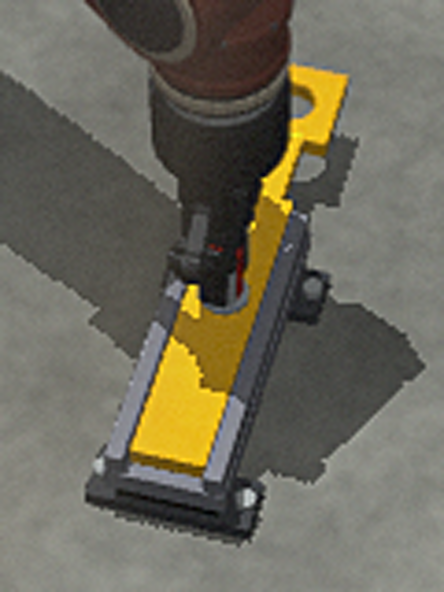

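The pin is through the bar with its collar close to the bar's top, around crop (225,305). The remaining gap can't be judged from this view, so I'll continue by feel.

```bash
python3 jog.py '0.01 0 0 0.001 0 0 0;0.01 0 0 0.001 0 0 0;0.01 0 0 0.001 0 0 0'; python3 jog.py '0.01 0 0 0.001 0 0 0;0.01 0 0 0.001 0 0 0;0.01 0 0 0.001 0 0 0'
python3 - <<'E'
from h import *
o=readout.get_obs();p,im=snap("wrist","w4.png"); t=o["tool_pos"]
cv2.imwrite("pics/w4c.png",cv2.resize(im[220:400,210:430,::-1],None,fx=3.3,fy=3.3,interpolation=cv2.INTER_CUBIC))
for z in(.058,.063,.103): print(z,proj(p,[t[0],t[1],z]))
E
```

```text
t: 15.0
tool_pos: [0.5026, 0.0735, 0.0686]
tool_rot: [0.695, -3.064, -0.0]
contact_force: [-3.0, -0.5, 5.5]
opening: 0.0203
grip_force: 70.4
t: 15.25
tool_pos: [0.5027, 0.0735, 0.068]
tool_rot: [0.695, -3.063, -0.0]
contact_force: [-5.4, -1.8, 8.6]
opening: 0.0204
grip_force: 70.6
0.058 [317.24568402 306.04742011]
0.063 [317.30532149 311.33900505]
0.103 [317.94859952 368.4688306 ]
```

View pics/w4c.png

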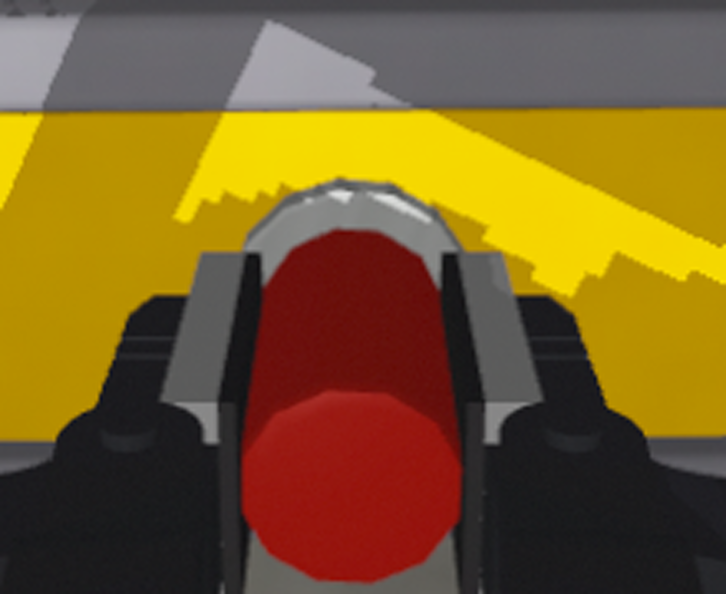

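The handle's top is at full-frame (317,368), which matches z≈0.103 m (predicted 368.5), so the pin is nearly home. I'll ease the sideways load and press a little more.

```bash
python3 jog.py '0.01 0.0004 0 0 0 0 0;0.01 0.0004 0 0 0 0 0;0.01 0.0004 0 0 0 0 0'; python3 jog.py '0.01 0 0 0.0005 0 0 0;0.01 0 0 0.001 0 0 0;0.01 0 0 0.001 0 0 0'
```

```text
t: 15.55
tool_pos: [0.5026, 0.0735, 0.0681]
tool_rot: [-0.695, 3.063, 0.0]
contact_force: [-3.9, -0.7, 7.9]
opening: 0.0206
grip_force: 70.6
t: 15.8
tool_pos: [0.5027, 0.0735, 0.0676]
tool_rot: [-0.695, 3.063, 0.0]
contact_force: [-5.7, -0.9, 11.5]
opening: 0.0203
grip_force: 70.8
```

```bash
python3 jog.py '0.01 0 0 0.0005 0 0 0;0.01 0 0 0.001 0 0 0;0.01 0 0 0.001 0 0 0;0.01 0 0 0.001 0 0 0'; python3 jog.py '0.01 0 0 0.0005 0 0 0;0.01 0 0 0.0005 0 0 0;0.01 0 0 0.0005 0 0 0'
```

```text
t: 16.13
tool_pos: [0.5027, 0.0735, 0.0671]
tool_rot: [-0.695, 3.063, 0.001]
contact_force: [-6.8, -0.8, 14.1]
opening: 0.0204
grip_force: 71.0
t: 16.38
tool_pos: [0.5027, 0.0735, 0.0669]
tool_rot: [-0.695, 3.064, 0.001]
contact_force: [-8.2, -0.5, 15.3]
opening: 0.0202
grip_force: 71.1
```

The force climbs about 6 N per mm, which matches the rubber blocks, so the collar should be seated. I'll unload, let go and check.

```bash
python3 jog.py '0.01 0 0 -0.001 0 0 0;0.01 0 0 -0.002 0 0 0;0.01 0 0 -0.0035 0 0 0;0.01 0 0 -0.0035 0 0 0;0.01 0 0 -0.0035 0 0 0'; python3 jog.py '0.03 0 0 0 0 0 0;0.05 0 0 0 0 0 0;0.085 0 0 0 0 0 0;0.085 0 0 0 0 0 0;0.085 0 0 0 0 0 0;0.085 0 0 0 0 0 0;0.085 0 0 0 0 0 0;0.085 0 0 0 0 0 0'; python3 jog.py '0.085 0 0 -0.03 0 0 0;0.085 0 0 -0.06 0 0 0;0.085 0 0 -0.09 0 0 0;0.085 0 0 -0.12 0 0 0;0.085 0.04 0 -0.12 0 0 0;0.085 0.08 0 -0.12 0 0 0;0.085 0.08 0 -0.12 0 0 0;0.085 0.08 0 -0.12 0 0 0;0.085 0.08 0 -0.12 0 0 0'
python3 - <<'E'
from h import *
o=readout.get_obs();p,im=snap("wrist","w5.png"); s,i2=snap("scene","s5.png"); print(o["tool_pos"],p["T"][:3,3])
a=cv2.resize(im[:,:,::-1],(400,300)); b=cv2.resize(i2[150:270,270:370,::-1],(400,480),interpolation=cv2.INTER_CUBIC)
m=cv2.inRange(cv2.cvtColor(im,cv2.COLOR_RGB2HSV),(0,150,40),(8,255,255)); ys,xs=np.where(m); print(xs.min(),xs.max(),ys.min(),ys.max()) if len(xs) else 0
c=np.zeros((480,800,3),np.uint8); c[:300,:400]=a; c[:,400:]=b; cv2.imwrite("pics/c5.png",c)
for z in(.058,.063,.103): print(z,proj(p,[.5027,.0735,z]),proj(s,[.5027,.0735,z]))
E
```

```text
t: 16.8
tool_pos: [0.5026, 0.0735, 0.0685]
tool_rot: [-0.695, 3.063, 0.0]
contact_force: [-2.2, 0.1, 5.5]
opening: 0.0203
grip_force: 70.4
t: 17.47
tool_pos: [0.5022, 0.0733, 0.068]
tool_rot: [-0.695, 3.064, 0.0]
contact_force: [1.1, -0.8, 0.1]
opening: 0.085
grip_force: 0.0
t: 18.22
tool_pos: [0.4304, 0.0387, 0.1885]
tool_rot: [-0.694, 3.062, -0.0]
contact_force: [-0.4, -0.6, 0.1]
opening: 0.0853
grip_force: 0.0
[0.43036303 0.03872734 0.18845469] [0.36858363 0.00850517 0.33029095]
301 332 330 385
0.058 [316.81942268 337.88933713] [320.36870313 209.79913738]
0.063 [316.83906675 341.24368814] [320.34667108 208.4091568 ]
0.103 [317.02173774 372.45098138] [320.16567867 196.98490711]
```

View pics/c5.png

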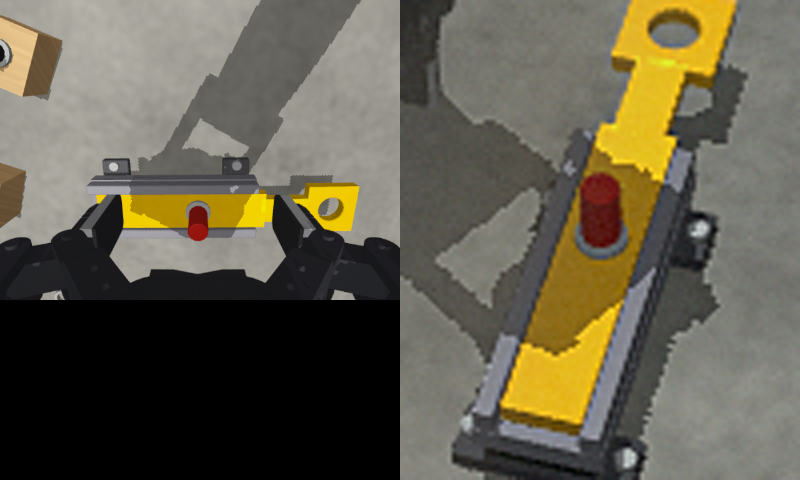

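From both views the pin stands upright in the bar with its collar down on it: the handle's top is at about (316,372) in the full wrist frame, predicted 372.5. As a check I'll press lightly on the handle top with closed fingers and see whether contact comes at z≈0.103.

```bash
python3 jog.py '0 -0.04 0 0 0 0 0;0 -0.08 0 0 0 0 0;0 -0.08 0 0 0 0 0;0 -0.08 0 0 0 0 0;0 -0.08 0 0 0 0 0;0 -0.08 0 0 0 0 0;0 -0.08 0 0 0 0 0;0 -0.08 0 0 0 0 0;0 -0.08 0 0.03 0 0 0;0 -0.08 0 0.06 0 0 0;0 -0.08 0 0.075 0 0 0;0 -0.08 0 0.08 0 0 0;0 -0.08 0 0.08 0 0 0' 30; python3 jog.py '0 0 0 0.001 0 0 0;0 0 0 0.002 0 0 0;0 0 0 0.003 0 0 0;0 0 0 0.003 0 0 0'; python3 jog.py '0 0 0 0.001 0 0 0;0 0 0 0.002 0 0 0;0 0 0 0.002 0 0 0'
```

```text
t: 19.4
tool_pos: [0.5009, 0.073, 0.1069]
tool_rot: [0.694, -3.062, -0.001]
contact_force: [0.2, -0.9, 0.2]
opening: -0.0002
grip_force: 0.0
t: 19.73
tool_pos: [0.5029, 0.0732, 0.1062]
tool_rot: [-0.695, 3.062, -0.001]
contact_force: [-0.1, 0.1, -0.3]
opening: -0.0001
grip_force: 0.0
t: 19.98
tool_pos: [0.5021, 0.0733, 0.103]
tool_rot: [0.695, -3.064, -0.0]
contact_force: [0.1, -0.2, -0.7]
opening: -0.0005
grip_force: 0.0
```

```bash
python3 jog.py '0 0 0 0.0005 0 0 0;0 0 0 0.001 0 0 0;0 0 0 0.001 0 0 0'; python3 jog.py '0 0 0 0.0005 0 0 0;0 0 0 0.001 0 0 0;0 0 0 0.001 0 0 0'; python3 jog.py '0 0 0 0.0005 0 0 0;0 0 0 0.001 0 0 0;0 0 0 0.001 0 0 0'
```

```text
t: 20.23
tool_pos: [0.5023, 0.0733, 0.1024]
tool_rot: [-0.695, 3.064, 0.0]
contact_force: [-1.5, -0.4, 2.6]
opening: 0.0003
grip_force: 1.3
t: 20.48
tool_pos: [0.5024, 0.0733, 0.1018]
tool_rot: [-0.695, 3.063, 0.0]
contact_force: [-2.9, 0.3, 6.0]
opening: 0.0003
grip_force: 3.0
t: 20.73
tool_pos: [0.5026, 0.0733, 0.1014]
tool_rot: [-0.695, 3.063, -0.0]
contact_force: [-3.3, 0.8, 7.3]
opening: 0.0002
grip_force: 4.2
```

Contact came at z≈0.1028 with only the rubber's stiffness after that, so the collar is seated. I'll retreat and hand in.

```bash
python3 jog.py '0 0 0 -0.005 0 0 0;0 0 0 -0.03 0 0 0;0 0 0 -0.06 0 0 0;0 0 0 -0.1 0 0 0;0 0 0 -0.1 0 0 0;0 0 0 -0.1 0 0 0;0 0 0 -0.1 0 0 0;0 0 0 -0.1 0 0 0' && python3 -c "
from station import ctrl, eyes, workorder, readout
print(workorder.finish_job())"
```

```text
t: 21.4
tool_pos: [0.5012, 0.0732, 0.1982]
tool_rot: [0.694, -3.061, -0.001]
contact_force: [-0.8, -0.1, 0.3]
opening: 0.0001
grip_force: 0.0
the job is handed in; nothing more can be done
None
```

The red pin is through the yellow bar and the channel with its collar down on the bar, it has been let go, and the job was handed in at 21.4 s; the hand-in gave no verdict, and I touched nothing else.

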